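# Hold open the spring clamp that holds the brass stub

## Task

One of the two spring clamps on the bench holds the brass stub, the other a grey steel stub. Pull the handle of the clamp with the brass stub towards you until its yellow pointer is level with the red tab on that clamp, and finish while still holding it there with the gripper, so that I can take the brass out. Leave the brass standing in its seat, the steel stub's clamp shut, and the other things on the bench where they are.

Things in the scene. Friction and masses are not known exactly. Their poses are not given: they have to be found in the camera images.
- brass_stub: yellow brass rod stub, 18 mm diameter, 62 mm tall, loose, standing upright in one of the two clamps (which one changes from start to start); origin at the centre of its underside, z up
- steel_stub: grey steel rod stub of the same size, standing upright in the other clamp; origin at the centre of its underside
- clamp_left: the left (+y) of two identical spring clamps: blue base plate 200 x 100 x 12 mm fixed to the bench, its place and yaw vary. Origin at the centre of its underside, x along the slide away from the handle towards the fence, y to its left, z up. The rod stub stands at x = +50 mm against a V fence whose blue block reaches 58 mm high and x = +87 mm (then a low steel boss to +99 mm)
- seat_left (a point): where the stub stands in the left clamp: point on the base's upper face, 12 mm above the bench
- handle_left: pull handle of the left clamp, an upright bow. Origin on the axis of its level top bar, 80 mm above the bench, along the clamp's y, centred on the slide; black grip 14 mm thick, 66 mm long: pinch it from above, fingers closing along the clamp's x. Legs at y = +-40 mm; free below the bar down to the foot, 38 mm above the bench. Closed, it is 55 mm on the -x side of the clamp's origin
- pointer_left (a point): tip of the yellow pointer that sticks out to the left (clamp's +y) from the left draw plate, 4 mm wide; one piece with jaw, draw plate and handle, it stays 50 mm on the +x side of the bar. They slide along the clamp's -x, at most 90 mm; closed on the stub the pointer is 5 mm on the -x side of the clamp's origin. A spring always pulls them shut: 4 N closed, 9 N at 35 mm, 13 N at 65 mm
- mark_left: red upright tab, 6 mm wide along the slide and 26 mm tall, fixed at the left edge of the left clamp's base; where along the slide it is set varies from start to start and differs between the clamps. Origin at the centre of its underside, axes as the clamp's. It lies 35 to 70 mm from the closed pointer, on the handle's side
- clamp_right: the right (-y) of two identical spring clamps: blue base plate 200 x 100 x 12 mm fixed to the bench, its place and yaw vary. Origin at the centre of its underside, x along the slide away from the handle towards the fence, y to its left, z up. The rod stub stands at x = +50 mm against a V fence whose blue block reaches 58 mm high and x = +87 mm (then a low steel boss to +99 mm)
- seat_right (a point): where the stub stands in the right clamp: point on the base's upper face, 12 mm above the bench
- handle_right: pull handle of the right clamp, an upright bow. Origin on the axis of its level top bar, 80 mm above the bench, along the clamp's y, centred on the slide; black grip 14 mm thick, 66 mm long: pinch it from above, fingers closing along the clamp's x. Legs at y = +-40 mm; free below the bar down to the foot, 38 mm above the bench. Closed, it is 55 mm on the -x side of the clamp's origin
- pointer_right (a point): tip of the yellow pointer that sticks out to the left (clamp's +y) from the right draw plate, 4 mm wide; one piece with jaw, draw plate and handle, it stays 50 mm on the +x side of the bar. They slide along the clamp's -x, at most 90 mm; closed on the stub the pointer is 5 mm on the -x side of the clamp's origin. A spring always pulls them shut: 4 N closed, 9 N at 35 mm, 13 N at 65 mm
- mark_right: red upright tab, 6 mm wide along the slide and 26 mm tall, fixed at the left edge of the right clamp's base; where along the slide it is set varies from start to start and differs between the clamps. Origin at the centre of its underside, axes as the clamp's. It lies 35 to 70 mm from the closed pointer, on the handle's side
- felt_pen: black felt pen with a red cap, 126 mm long, 17 mm thick, lying between the clamps; bystander; origin at the centre of its underside
- wrench: steel combination wrench, 198 x 30 x 8 mm, lying at the left; bystander; origin at the centre of its underside
- tape_measure: yellow tape measure 74 x 32 x 60 mm standing at the right; bystander; origin at the centre of its underside
- flux_tin: round tin with a yellow lid, 67 mm diameter, 31 mm tall, at the left; bystander; origin at the centre of its underside

How it is judged:
At the end, for the whole second after the job is handed in: The clamp with the brass stub is held open by the fingers on its handle (more than 4 N), its pointer within 4 mm of the red tab's centre along the slide; both stubs stand upright (within 0.15 rad) within 8 mm of their seats; the steel stub's clamp is shut (less than 4 mm open) (((horizontal distance between brass_stub and seat_left below 0.008 m and angle between each of brass_stub, steel_stub's own z axis and vertical below 0.15 rad and horizontal distance between steel_stub and seat_right below 0.008 m and x of pointer_left in the frame of mark_left between -0.004 and 0.004 m and contact force between the fingers and handle_left above 4 N and x of pointer_right in the frame of clamp_right above -0.009 m) or (horizontal distance between brass_stub and seat_right below 0.008 m and angle between each of brass_stub, steel_stub's own z axis and vertical below 0.15 rad and horizontal distance between steel_stub and seat_left below 0.008 m and x of pointer_right in the frame of mark_right between -0.004 and 0.004 m and contact force between the fingers and handle_right above 4 N and x of pointer_left in the frame of clamp_left above -0.009 m))); the arm keeps its last pose, push and grip.
It fails at once if the steel stub's clamp is pulled open by more than 10 mm ((horizontal distance between steel_stub and seat_left below 0.04 m and x of pointer_left in the frame of clamp_left below -0.015 m) or (horizontal distance between steel_stub and seat_right below 0.04 m and x of pointer_right in the frame of clamp_right below -0.015 m)).
It fails at once if a bystander (felt pen, wrench, tape measure, tin) is moved by more than 40 mm (distance of any of felt_pen, wrench, tape_measure, flux_tin from where it was at the start of the episode above 0.04 m).
It also fails if it takes over 40 s, if anything falls off the work surface, if the arm or the gripper's body presses on something with over 40 N, if the wrist force passes 120 N, or if a joint passes its speed limit or range.

## Robot

A 6-joint arm with a two-finger parallel gripper is mounted at the origin on a cart in front of the work surface, level with it; the furniture and walls round the work are solid. World frame = base frame: x ahead of the robot, y to its left, z up, the work surface at z = 0. Lengths are in m, angles in rad, forces in N, time in s.
With the tool pointing down it reaches from about 0.3 to 0.75 m from the base axis. Payload 8.5 kg.
Tool frame: the origin (TCP) lies on the centre line of the jaws, within the pads' length; the fingertips stand 14 mm ahead of it and the grasp point (between the pads) lies 5 mm behind it; x points along the fingers, z is the direction in which the jaws open and shut, and the axes are right-handed (so a half turn about x gives the same grasp; the last joint's range is limited). The gripper opens to 88 mm and grips with 3 to 60 N. Pads are 18 mm wide; open, the fingers measure 123 mm over their backs; the gripper's body (75 mm by 187 mm) begins 45 mm behind the grasp point.
Start: joints at [-1.395, 0.381, 1.297, -0, 1.464, -0.215], TCP at [0.21, -0.509, 0.253] pointing down, gripper open.
Joint ranges: [-3.11, 3.11], [-0.89, 2.33], [0.22, 2.48], [-1.42, 4.56], [0.17, 2.85], [-2.88, 2.88]. Speed limits (rad/s): [2.39, 2.39, 3.14, 3.14, 3.14, 3.14].

## Interface

Orientations are given as a rotation vector (axis times angle).
In Python, from plant import manip gives the robot as it stands. The module is installed in compiled form; this text tells all that it offers.
- The arm moves only by the tool apply_moves, never from a script. Its argument "motion" is a list of rows, each a list of 7 numbers: the shift along the world's x, y, z in cm, then the turn, a rotation vector about the world's x, y, z in rad, then the opening in per cent of the stroke, from 0 (shut) to 100 (fully open). A call has 1 to 20 rows; each row shifts and turns the commanded pose from where the row before left it; what a row does not reach is not made up. A row lasts 1/8 s, in which the tool goes at most 62.5 mm and 10.7 degrees, less where a joint would pass 70% of its speed; a pose out of reach is approached as far as the arm can. A call is refused whole if a number of a shift passes 6.25 or a number of a turn 0.188, either way. A call with a gripper value outside its range is refused whole. The fingers move at their own pace and stop on an object; "grip_force" is the grip in N (left out, the last holds). Time passes only in rows, so rows that do not move let the fingers close. It gives the time, the measured TCP pose, the force and the opening at its end, in the units of the state.
- manip.state(): the state, without advancing time (a new reading comes with each control period).
- manip.snapshot(name): name is "side" or "top"; returns a dict with "image" (420x560x3 uint8, red, green, blue), "vertical_fov" (degrees; the focal length in pixels is half the picture's height over the tangent of half this angle, whatever the lens; pixels are square), "cx", "cy" (the principal point, pixels), "camera_from_world" (4x4, takes a point from world to camera coordinates). Camera axes: x right, y down, z forward; pixel columns grow to the right and rows downward; lengths in m; the calibration is good to about 2 mm. A picture is of the moment at which its call begins. There is no depth.
- manip.sign_off(): hands the job in, once; it reports no verdict.
Trained networks look in a picture, given as the dict that the camera call returned (one of the last four; its "shot" number tells which), for a name from the list of things; names that differ only in an ending like _2 or _b are one class to them, and where a whole thing is asked for, a point or a joint stands for the part that bears it (a point fixed in the world has none). Each returns a list of dicts, best first, with "score" (0 to 1); they miss things now and then, are a little off and sometimes report something else, mostly with a low value. They report only what shows in the picture. A call takes as long as a camera call.
- manip.look_for(picture, name): "extent" ([centre column, centre row, width, height] in pixels, round what is visible of it).
- manip.cut_out(picture, name): "pixels" (420x560 bool, what is visible of it) and "extent" ([centre column, centre row, width, height] in pixels, round what is visible of it).
- manip.pinpoint(picture, name): "point" ([column, row] in pixels: a listed point, or the origin of a listed thing).
The state is a dict: "t": time; "q": joint angles; "qvel": joint speeds; "joint_torque": joint torques, N m; "tool_pos": TCP position; "tool_rot": TCP orientation; "ft_force": force on the tool from outside, world axes, zero at the start; "ft_torque": the same for the moment, N m; "finger_gap": finger opening in m.
Only numpy, scipy, OpenCV 4.12 (cv2) and the standard library are available. Lean on these libraries where they do the work, as an engineer would, in place of code of your own. Each camera call takes 0.05 s, during which the arm holds its last target. There are 200 camera calls.

## Working session

There is one attempt and no reset: what is moved stays moved. The work goes in short steps, Python scripts to look and compute and a tool call to move; the robot and the scene stay as the last step left them, time stands still between calls to the robot, and variables do not carry over. Pictures are saved under pics/ and viewed, about 8 in all and at most 12, crops included, and the job is handed in when it is done.

Besides the shell and the picture viewer there is one more tool, called after "Request:" as name([rows], argument=value, ...), one row to a line, values as JSON. apply_moves: Moves the arm, as the interface text tells. Its arguments: {"type":"object","properties":{"motion":{"type":"array","items":{"type":"array","items":{"type":"number"}}},"grip_force":{"type":"number"}},"required":["motion"]}

```bash
mkdir -p pics; cat > h.py <<'E'
import numpy as np, cv2
from plant import manip
def snap(n,f=None):
    s=manip.snapshot(n)
    if f: cv2.imwrite('pics/'+f,s['image'][:,:,::-1])
    return s
def foc(s): return 210/np.tan(np.radians(s['vertical_fov'])/2)
def ray(s,p):
    T=s['camera_from_world'];R=T[:3,:3];c=-R.T@T[:3,3]
    f=foc(s); return c,R.T@np.array([(p[0]-s['cx'])/f,(p[1]-s['cy'])/f,1])
def at(s,p,z):
    c,d=ray(s,p); return c+d*(z-c[2])/d[2]
def proj(s,P):
    T=s['camera_from_world'];q=T[:3,:3]@np.array(P)+T[:3,3];f=foc(s)
    return np.array([s['cx']+f*q[0]/q[2],s['cy']+f*q[1]/q[2]])
E
python3 - <<'E'
from h import *
np.set_printoptions(precision=4,suppress=True)
a=snap('top','top1.png');b=snap('side','side1.png')
for s in (a,b):
    T=s['camera_from_world'];print('cam',-T[:3,:3].T@T[:3,3])
    for n,z in [('brass_stub',.012),('steel_stub',.012),('clamp_left',0),('clamp_right',0),('seat_left',.012),('seat_right',.012),('handle_left',.08),('handle_right',.08),('pointer_left',None),('pointer_right',None),('mark_left',.012),('mark_right',.012)]:
        r=manip.pinpoint(s,n)
        for d in r[:2]: print(n,round(d['score'],2),np.array(d['point']),at(s,d['point'],z if z is not None else .025))
print(manip.state())
E
```

```text
cam [-0.3161  0.1803  1.2073]
brass_stub 0.36 [194.7 213.8] [0.5989 0.227  0.012 ]
steel_stub 0.65 [150.8 284. ] [0.3893 0.3911 0.012 ]
steel_stub 0.5 [141.4 233.4] [0.5735 0.3986 0.012 ]
clamp_left 0.83 [196.7 222.3] [0.5731 0.2271 0.    ]
seat_left 0.7 [188.1 212.2] [0.6115 0.2462 0.012 ]
seat_right 0.74 [319.3 181.7] [ 0.6068 -0.196   0.012 ]
seat_right 0.6 [413.2 208.9] [ 0.4116 -0.4447  0.012 ]
handle_left 0.83 [200.2 223.1] [0.5083 0.2146 0.08  ]
handle_left 0.66 [321.3 179.2] [ 0.5622 -0.184   0.08  ]
pointer_left 0.71 [182.  220.9] [0.5736 0.2693 0.025 ]
pointer_left 0.31 [188.2 209.8] [0.6107 0.2436 0.025 ]
mark_left 0.53 [189.3 246.8] [0.4813 0.2641 0.012 ]
cam [-0.0322  1.3521  0.8111]
brass_stub 0.64 [219.7 258.4] [0.6368 0.2225 0.012 ]
steel_stub 0.39 [280.2 204.9] [ 0.6103 -0.2265  0.012 ]
clamp_left 0.86 [238.6 266.2] [0.5688 0.2243 0.    ]
clamp_right 0.74 [294.4 212.1] [ 0.5433 -0.2099  0.    ]
seat_left 0.56 [225.7 262.5] [0.6074 0.237  0.012 ]
seat_right 0.69 [341.8 191.8] [ 0.4179 -0.4484  0.012 ]
seat_right 0.65 [280.5 208. ] [ 0.5984 -0.2003  0.012 ]
handle_left 0.61 [268.5 311.7] [0.3478 0.4932 0.08  ]
handle_left 0.55 [256.4 242.7] [0.5193 0.1933 0.08  ]
handle_right 0.74 [304.9 192.9] [ 0.5088 -0.2299  0.08  ]
pointer_left 0.59 [235.4 266.2] [0.5593 0.2627 0.025 ]
pointer_right 0.85 [288.6 207.2] [ 0.5618 -0.1938  0.025 ]
mark_left 0.6 [259.5 272.4] [0.485  0.2482 0.012 ]
mark_right 0.51 [301.3 216.7] [ 0.4965 -0.1595  0.012 ]
{'t': 1.3, 'q': array([-1.3953,  0.3806,  1.2974,  0.    ,  1.4636, -0.2153]), 'qvel': array([-0.0002, -0.    ,  0.0001, -0.0016, -0.0005,  0.0006]), 'joint_torque': array([ -0.0025, -43.7802, -22.4733,   0.0712,   0.0314,  -0.    ]), 'tool_pos': array([ 0.2095, -0.5085,  0.2527]), 'tool_rot': array([ 0.9167,  1.3691, -0.9167]), 'ft_force': array([ 0.3381, -0.6016, -0.281 ]), 'ft_torque': array([-0.0188,  0.0073, -0.0004]), 'finger_gap': 0.0883105168854411}
```

View pics/top1.png

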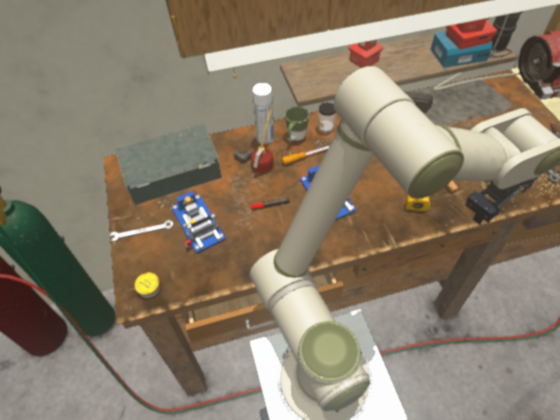

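View pics/side1.png

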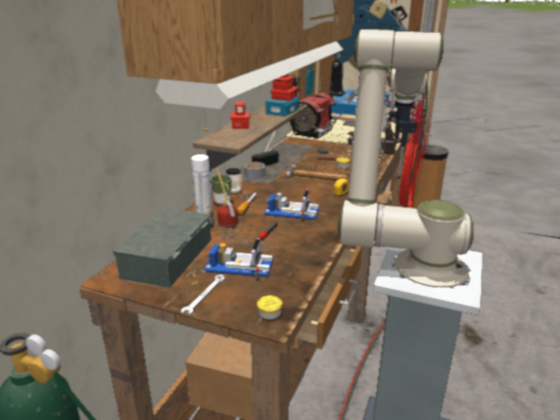

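Both views show the bench. The left clamp is near (198,222) in the top view and (240,260) in the side view, and the right one near (328,195) and (292,207). I'll magnify both clamps.

```bash
python3 - <<'E'
import cv2,numpy as np
t=cv2.imread('pics/top1.png');s=cv2.imread('pics/side1.png')
z=lambda im,x,y,w,h,k:cv2.resize(im[y:y+h,x:x+w],None,fx=k,fy=k,interpolation=cv2.INTER_CUBIC)
a=z(t,165,185,66,70,6);b=z(s,200,235,80,45,5);c=z(s,258,185,80,45,5)
o=np.zeros((450,800,3),np.uint8);o[:420,:396]=a;o[:225,400:800]=b;o[225:450,400:800]=c
cv2.imwrite('pics/crop1.png',o)
E
```

```text
(no output)
```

View pics/crop1.png

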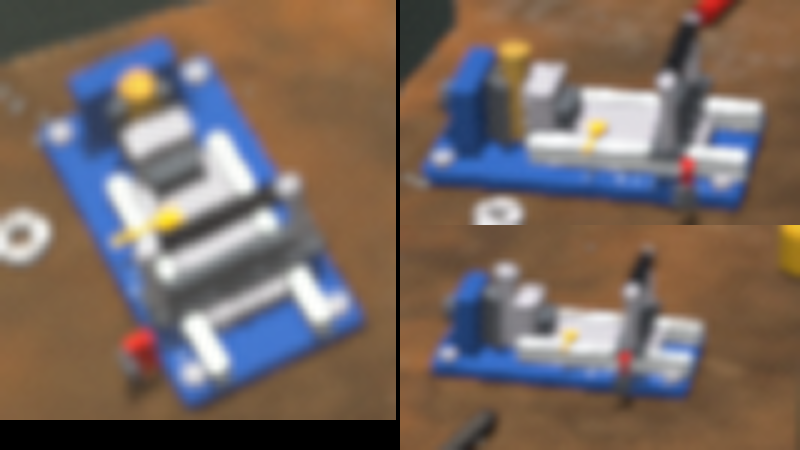

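```bash
cat >> h.py <<'E'
def tri(a,p,b,q):
    c1,d1=ray(a,p);c2,d2=ray(b,q)
    s=np.linalg.lstsq(np.c_[d1,-d2],c2-c1,rcond=None)[0]
    return (c1+d1*s[0]+c2+d2*s[1])/2,np.linalg.norm(c1+d1*s[0]-c2-d2*s[1])
E
python3 - <<'E'
from h import *
from scipy.optimize import least_squares
np.set_printoptions(precision=4,suppress=True)
a=snap('top');b=snap('side')
T=lambda x,y:(x/6+165-.4,y/6+185-.4)
S=lambda x,y:((x-400)/5+200-.4,y/5+235-.4)
obs=[(a,T(138,83),(.05,0,.074)),(a,T(195,402),(-.1,.05,.012)),(a,T(367,322),(-.1,-.05,.012)),(a,T(40,135),(.1,.05,.012)),(a,T(218,213),(-.055,0,.087)),
(b,S(515,46),(.05,0,.074)),(b,S(425,180),(.1,.05,.012)),(b,S(742,195),(-.1,.05,.012)),(b,S(682,42),(-.055,0,.084))]
def w(p,P): c,s=np.cos(p[2]),np.sin(p[2]); return np.array([p[0]+c*P[0]-s*P[1],p[1]+s*P[0]+c*P[1],P[2]])
for sel in ([0,1,2,3,4],[5,6,7,8],range(9)):
    f=lambda p:np.ravel([proj(obs[i][0],w(p,obs[i][2]))-obs[i][1] for i in sel])
    r=least_squares(f,[.57,.227,.0],loss='soft_l1');print(r.x,f(r.x).reshape(-1,2).tolist())
p=r.x
inv=lambda X:w([0,0,-p[2]],np.array(X)-[p[0],p[1],0])
for n,u,v in [('red',T(140,345),S(687,168)),('ptr tip',T(115,243),S(590,148)),('ptr disc',T(168,218),S(597,128)),('stub',T(138,83),S(515,46)),('barc',T(218,213),S(682,42))]:
    X,e=tri(a,u,b,v);print(n,X,e,inv(X))
E
```

```text
[0.5657 0.2229 0.2476] [[0.25092003823735354, 0.4923047110008838], [-0.7622177894958497, 0.48308866042694376], [0.37860535723837074, -0.7242892164591694], [-0.3733672670383896, -0.553505910579787], [0.3646820745011894, 0.1300893869179447]]
[0.5678 0.2213 0.284 ] [[-0.008395853958319321, 0.9206852337035514], [-0.4083734167353441, -1.2115822969761894], [0.5323019621984599, -0.49371438266541645], [-0.08925609318697525, 0.6997295013760834]]
[0.5663 0.2227 0.2551] [[0.15915035212614725, 0.40075770117550746], [-0.4644242381923789, 0.30370350114029065], [0.5531118026167405, -1.0715971365065116], [-0.5220813011192149, -0.5143860921632779], [0.5087567058328375, -0.0833677921824858], [0.32149163410434767, 0.9959732064886282], [-0.41623873412092394, -1.413967102187371], [0.2122041493657889, 0.34599154176589764], [0.09167997474341405, 1.2635108543322815]]
red [0.4847 0.2637 0.0355] 0.002471530407638721 [-0.0686  0.0602  0.0355]
ptr tip [0.5491 0.2658 0.0358] 0.00160709416058863 [-0.0057  0.046   0.0358]
ptr disc [0.5592 0.2372 0.0316] 0.0008191656628316465 [-0.0032  0.0158  0.0316]
stub [0.6149 0.2355 0.077 ] 0.00153676665419911 [0.0503 0.     0.077 ]
barc [0.5122 0.2103 0.0891] 0.0008929429727865609 [-0.0554  0.0016  0.0891]
```

```bash
python3 - <<'E'
from h import *
from scipy.spatial.transform import Rotation as R
s=manip.state();r=R.from_rotvec(s['tool_rot']).as_matrix();print(r.round(3),s['t'])
a=np.arctan2(r[1,2],r[0,2]);print(a,[(t-a+np.pi)%(2*np.pi)-np.pi for t in (.25,.25+np.pi)])
E
```

```text
[[-0.     0.925  0.381]
 [ 0.     0.381 -0.925]
 [-1.    -0.    -0.   ]] 1.4
-1.1800183203076662 [np.float64(1.4300183203076662), np.float64(-1.711574333282127)]
```

Request:
apply_moves([
  [2.02,4.79,0,0,0,0.0953,60],
  [2.02,4.79,0,0,0,0.0953,60],
  [2.02,4.79,0,0,0,0.0953,60],
  [2.02,4.79,0,0,0,0.0953,60],
  [2.02,4.79,0,0,0,0.0953,60],
  [2.02,4.79,0,0,0,0.0953,60],
  [2.02,4.79,0,0,0,0.0953,60],
  [2.02,4.79,0,0,0,0.0953,60],
  [2.02,4.79,0,0,0,0.0953,60],
  [2.02,4.79,0,0,0,0.0953,60],
  [2.02,4.79,0,0,0,0.0953,60],
  [2.02,4.79,0,0,0,0.0953,60],
  [2.02,4.79,0,0,0,0.0953,60],
  [2.02,4.79,0,0,0,0.0953,60],
  [2.02,4.79,0,0,0,0.0953,60],
  [0,0,-4,0,0,0,60],
  [0,0,-4,0,0,0,60],
  [0,0,0,0,0,0,60],
], grip_force=40)

```text
t: 3.65
tool_pos: [0.5114, 0.2098, 0.1707]
tool_rot: [-0.196, 1.568, 0.196]
ft_force: [0.6, -0.1, 0.7]
finger_gap: 0.0526
```

```bash
python3 - <<'E'
from h import *
b=snap('side');a=snap('top')
z=lambda im,x,y,w,h,k:cv2.resize(im[y:y+h,x:x+w],None,fx=k,fy=k,interpolation=cv2.INTER_CUBIC)
o=np.hstack([z(b['image'],195,190,100,100,4),z(a['image'],160,170,100,100,4)])
cv2.imwrite('pics/c2.png',o[:,:,::-1])
s=manip.state();print(s['tool_pos'],s['tool_rot'],s['t'],s['ft_force'],s['finger_gap'])
E
```

```text
[0.51307925 0.21000785 0.17403717] [-0.19565321  1.56044899  0.19577639] 3.75 [ 0.58835775 -0.34141038 -0.11943192] 0.05277543527245453
```

View pics/c2.png

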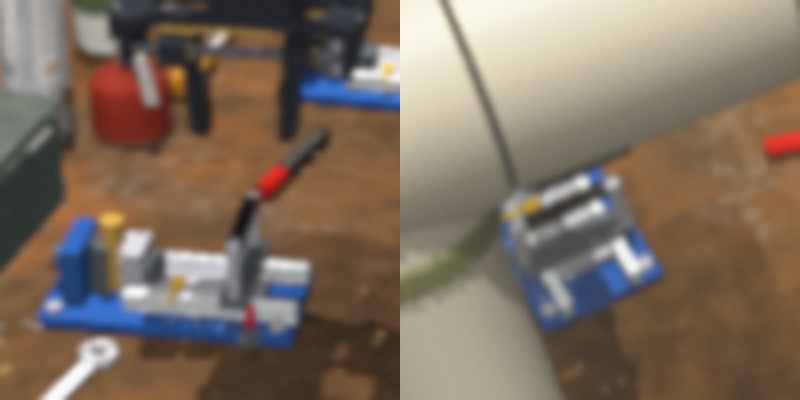

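The side view shows the open fingers straddling the bar's column (~256), with clear space below. I'll descend 9.9 cm and close.

Request:
apply_moves([
  [0,0,-2.5,0,0,0,60],
  [0,0,-2.5,0,0,0,60],
  [0,0,-2.5,0,0,0,60],
  [0,0,-2.3,0,0,0,60],
  [0,0,0,0,0,0,60],
  [0,0,0,0,0,0,0],
  [0,0,0,0,0,0,0],
  [0,0,0,0,0,0,0],
  [0,0,0,0,0,0,0],
  [0,0,0,0,0,0,0],
], grip_force=40)

```text
t: 5.0
tool_pos: [0.5135, 0.2102, 0.0753]
tool_rot: [-0.195, 1.559, 0.196]
ft_force: [3.8, 2.0, 1.4]
finger_gap: 0.0125
```

Request:
apply_moves([
  [-0.48,-0.12,0,0,0,0,0],
  [-0.48,-0.12,0,0,0,0,0],
  [-0.48,-0.12,0,0,0,0,0],
  [-0.48,-0.12,0,0,0,0,0],
  [-0.48,-0.12,0,0,0,0,0],
  [-0.48,-0.12,0,0,0,0,0],
  [-0.48,-0.12,0,0,0,0,0],
  [-0.48,-0.12,0,0,0,0,0],
  [-0.48,-0.12,0,0,0,0,0],
  [-0.48,-0.12,0,0,0,0,0],
  [-0.48,-0.12,0,0,0,0,0],
  [-0.48,-0.12,0,0,0,0,0],
  [0,0,0,0,0,0,0],
  [0,0,0,0,0,0,0],
])

```text
t: 6.75
tool_pos: [0.4574, 0.1964, 0.0753]
tool_rot: [-0.194, 1.555, 0.196]
ft_force: [10.1, 7.2, -4.0]
finger_gap: 0.0122
```

```bash
python3 - <<'E'
from h import *
b=snap('side');a=snap('top')
z=lambda im,x,y,w,h,k:cv2.resize(im[y:y+h,x:x+w],None,fx=k,fy=k,interpolation=cv2.INTER_CUBIC)
o=np.hstack([z(b['image'],200,225,80,60,6)[:,:480],z(a['image'],168,200,53,60,6)])
cv2.imwrite('pics/c3.png',o[:,:,::-1])
for s,n in ((b,'pointer_left'),(b,'mark_left'),(a,'pointer_left'),(a,'mark_left')):
  print(n,[(round(d['score'],2),np.round(d['point'],1)) for d in manip.pinpoint(s,n)[:2]])
s=manip.state();print(s['tool_pos'],s['t'],s['ft_force'],s['finger_gap'])
E
```

```text
pointer_left [(0.93, array([256. , 269.7]))]
mark_left [(0.55, array([258.9, 274.9]))]
pointer_left [(0.48, array([191.4, 237.8]))]
mark_left []
[0.45746146 0.1963983  0.07530724] 7.05 [ 9.91837326  6.14525083 -4.42591038] 0.012698858366890737
```

View pics/c3.png

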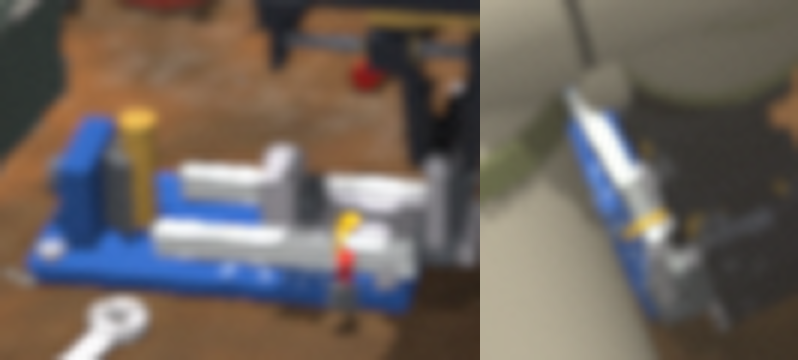

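Side view: brass upright at (138,170) in the crop, jaw opened, and the yellow pointer (~347,225) almost above the red tab (~346,262). The top view is mostly blocked by the arm. Next I'll take the columns at sub-pixel precision.

```bash
cat > m.py <<'E'
from h import *
np.set_printoptions(precision=4,suppress=True)
b=snap('side');im=b['image']
p=[.566,.2227,.253]
def w(P): c,s=np.cos(p[2]),np.sin(p[2]); return np.array([p[0]+c*P[0]-s*P[1],p[1]+s*P[0]+c*P[1],P[2]])
def cen(m):
    ys,xs=np.nonzero(m>0);wt=m[m>0];return np.array([(xs*wt).sum(),(ys*wt).sum()])/wt.sum(),wt.sum()
f=im.astype(float);R,G,B=f[...,0],f[...,1],f[...,2]
reg=np.zeros(R.shape);reg[255:280,247:270]=1
red=np.clip(R-np.maximum(G,B)-60,0,None)*reg*(G<110)
yel=np.clip(np.minimum(R,G)-B-50,0,None)*reg
for n,m,ys,z in (('red',red,(.05,.055,.06),.036),('yel',yel,(.03,.04,.05),.033)):
    c,k=cen(m);print(n,c,k)
    for y in ys:
        xs=np.linspace(-.09,-.04,501);cols=np.array([proj(b,w((x,y,z)))[0] for x in xs])
        print('  y',y,'x_clamp',xs[np.argmin(abs(cols-c[0]))],'row',proj(b,w((xs[np.argmin(abs(cols-c[0]))],y,z)))[1])
    r,cc=np.nonzero(m)
    for q in range(r.min(),r.max()+1): print('   row',q,round((m[q]*np.arange(560)).sum()/max(m[q].sum(),1),2),round(m[q].sum()))
E
python3 m.py
```

```text
red [257.1476 268.0849] 271.0
  y 0.05 x_clamp -0.0662 row 266.49133963972787
  y 0.055 x_clamp -0.06709999999999999 row 267.40283132714086
  y 0.06 x_clamp -0.068 row 268.3201949819207
   row 267 257.0 70
   row 268 257.35 124
   row 269 256.95 61
   row 270 257.0 16
yel [257.2942 261.9031] 588.0
  y 0.03 x_clamp -0.063 row 263.74485817223723
  y 0.04 x_clamp -0.0648 row 265.5314182869456
  y 0.05 x_clamp -0.06659999999999999 row 267.3408295199059
   row 260 257.72 29
   row 261 257.73 207
   row 262 257.27 195
   row 263 256.78 110
   row 264 256.47 43
   row 265 256.0 4
```

Request:
apply_moves([
  [-0.24,-0.06,0,0,0,0,0],
  [-0.24,-0.06,0,0,0,0,0],
  [0,0,0,0,0,0,0],
  [0,0,0,0,0,0,0],
  [0,0,0,0,0,0,0],
  [0,0,0,0,0,0,0],
])

```text
t: 7.85
tool_pos: [0.4528, 0.1952, 0.0753]
tool_rot: [-0.194, 1.555, 0.196]
ft_force: [10.6, 7.1, -4.9]
finger_gap: 0.0121
```

```bash
python3 m.py; python3 - <<'E'
from h import *
s=manip.state();print(s['tool_pos'],s['t'],s['ft_force'],s['finger_gap'])
b=snap('side')
cv2.imwrite('pics/c4.png',cv2.resize(b['image'][235:285,200:280,::-1],None,fx=10,fy=10,interpolation=cv2.INTER_CUBIC))
print([(round(d['score'],2),np.round(d['point'],1)) for n in ('pointer_left','mark_left') for d in manip.pinpoint(b,n)[:2]])
E
```

```text
red [257.2879 267.9455] 330.0
  y 0.05 x_clamp -0.06659999999999999 row 266.50097858895225
  y 0.055 x_clamp -0.0675 row 267.4125281956686
  y 0.06 x_clamp -0.0684 row 268.3299503171941
   row 267 257.4 121
   row 268 257.37 126
   row 269 257.0 63
   row 270 257.0 20
yel [258.8782 261.8449] 632.0
  y 0.03 x_clamp -0.0679 row 263.86040036884765
  y 0.04 x_clamp -0.0697 row 265.6483360186115
  y 0.05 x_clamp -0.07139999999999999 row 267.4567331085507
   row 260 259.0 11
   row 261 259.04 224
   row 262 258.92 266
   row 263 258.57 114
   row 264 258.0 17
[0.4528595  0.19526055 0.07533036] 7.9 [10.79690526  6.28445345 -5.07119103] 0.011885964965189193
[(0.89, array([253.3, 267.1])), (0.19, array([221.2, 261.2])), (0.68, array([218.6, 261.7])), (0.5, array([258. , 272.8]))]
```

View pics/c4.png

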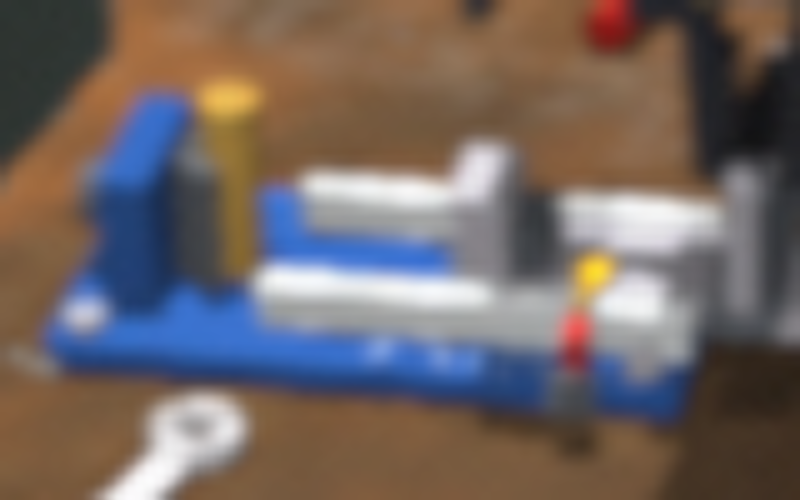

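The pointer's line runs onto the tab, about 1 mm short on the mean of my estimates. I'll nudge it 1 mm, check that it stays put, and hand in.

Request:
apply_moves([
  [-0.1,-0.025,0,0,0,0,0],
  [0,0,0,0,0,0,0],
  [0,0,0,0,0,0,0],
  [0,0,0,0,0,0,0],
  [0,0,0,0,0,0,0],
])

```text
t: 8.68
tool_pos: [0.4519, 0.195, 0.0753]
tool_rot: [-0.194, 1.555, 0.196]
ft_force: [11.1, 7.3, -4.9]
finger_gap: 0.0123
```

```bash
python3 m.py | grep -v row; python3 - <<'E'
from h import *
s=manip.state();print(s['tool_pos'],s['t'],s['ft_force'],s['finger_gap']);b=snap('side','side5.png')
o=cv2.imread('pics/side1.png')
d=lambda r:np.abs(b['image'][r][:,:,::-1].astype(int)-o[r]).mean().round(1)
print('diff brass',d(np.s_[240:265,215:230]),'tin',d(np.s_[295:320,255:285]),'wrench',d(np.s_[272:312,180:226]),'right clamp',d(np.s_[190:222,260:322]))
manip.sign_off()
E
```

```text
red [257.2961 267.9366] 331.0
yel [259.1166 261.9883] 429.0
[0.45187176 0.19502247 0.07531541] 8.725 [11.56326943  7.70847281 -4.45165572] 0.012542421354136185
diff brass 15.2 tin 2.2 wrench 2.2 right clamp 24.1
the job is handed in; nothing more can be done
```

The brass stub is in the left clamp. I gripped that clamp's handle from above with 40 N, pulled it about 63.5 mm until the pointer met the red tab, and handed the job in while still holding it.

**Pointer position:** my estimates for the pointer disagree by up to about 2 mm.
- The tab is at about -67 to -68.5 mm along the slide, measured from the clamp's origin.
- The pointer is at about -68.5 mm by the arm's travel, and about -67 mm by the side camera.
- That puts it within about 2 mm of the tab, inside the 4 mm limit.

**Hold:** the wrist force was about 14 N against the spring. The finger gap stayed at about 12 mm, slightly under the 14 mm bar, so the grip is firm.

**Other things on the bench:**
- **Brass stub:** it was upright against its fence in the last picture I viewed, taken just before a final 1 mm nudge. An image comparison after the nudge differed there by 15 grey levels; I put that down to the jaw having moved away and did not look at it again.
- **Wrench and tin:** unchanged in that comparison.
- **Right clamp:** the arm never went near it at bench height. The comparison there differed by 24 grey levels, most likely because the gripper now hides part of it. So I couldn't confirm from the picture that it is still shut.
- **Felt pen and tape measure:** not checked again at the end. The arm passed well above both.

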